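Tilt a test panel to the third click and hold it for viewing

TASK

Lay the coated test panel flat on the viewing stand's tray, centred and lengthwise, and let go of it, leaving the tin, jar and pail alone. Then take the stand's lever handle and draw it over to the lip side exactly three clicks, never on to the fourth. Finish while still holding the handle there: it is sprung and runs back if released.

Things in the scene. Friction and masses are not known exactly. Their poses are not given: they have to be found in the camera images.
- panel: coated test panel, plain white flat plate 90 (its x) x 64 (its y) x 8 mm thick, about 120 g, loose. Origin at the centre of its underside, z up. It starts lying lengthwise on the wooden rest; grip it across its 64 mm width from above.
- panel_rest: fixed wooden block 80 (x) x 40 (y) x 30 mm high under the panel, so that the panel's long edges overhang it by 12 mm and its underside is 30 mm above the bench. Origin at the centre of its underside.
- stand: fixed viewing stand: dark base plate 200 (x) x 190 (y) mm, two grey cheeks, and a steel axle along its y axis, 110 mm above the bench. Origin on the bench below the middle of the tray; its -x side is the lip side and faces the robot more or less.
- tray_seat (a point): middle of the tilting tray's top face, z along its normal; 140 mm above the bench at rest (tray level). Aluminium tray 100 (x) x 50 (y) mm: the panel overhangs it by 7 mm on each long side (room for fingers). Along its -x edge stands a lip 12 mm high, inner face 50 mm from this point, so a centred panel clears it by 5 mm. No other edges.
- tray (a joint): tilt of tray and lever together about the axle, rad: 0 at rest (level, at its stop), growing as the handle goes to the stand's -x side and the lip goes down; end stop 1.15. Clicks into notches at 0.22, 0.44, 0.66, 0.88 and 1.10. A return spring (about 7 N at the handle), stronger than the notches, always pulls back to 0.
- handle_grip (a point): the place to grip the handle, on its centreline, at the end of the 110 mm lever on the stand's -y side; the lever (10 mm rod) joins the bar 37 mm from here towards the tray. Axes of the tray. At rest the lever leans 0.40 rad from upright towards the stand's +x and this point is 211 mm above the bench. Pinch the bar from above, fingers on its +x and -x sides.
- handle: the handle: black round bar, 16 mm diameter, 70 mm long, along the stand's y axis, a sleeve free to turn about its own length. Origin at its middle, 2 mm from handle_grip. Felt here while advancing slowly: 10 to 16 N to get out of a notch, falling to 3 to 5 N just before the next, then rising sharply again as the lever sits in that notch.
- axle (a point): point on the axle's centreline straight across from handle_grip (same y in the stand's frame): centre of the handle's circular path, radius 110 mm. Axes of the stand.
- tin: metal paint tin with paper label, 80 mm diameter, 100 mm high, loose, leave alone. Origin at centre of underside.
- jar: small glass jar with black cap, 52 mm diameter, 65 mm high, loose, leave alone. Origin at centre of underside.
- pail: open white plastic pail, 120 mm diameter at the rim, 110 mm high, loose, leave alone. Origin at centre of underside.
There are look-alikes about, which are no part of the job. There is more than one size of the panel; the one meant has the size given above.

How it is judged:
On the way, in this order (a step that is already met when the one before it is completed fails the run):
1. the panel lies flat and centred on the level tray, let go (x of panel in the frame of tray_seat between -0.018 and 0.018 m and y of panel in the frame of tray_seat between -0.016 and 0.016 m and z of panel in the frame of tray_seat between -0.004 and 0.005 m and angle between the x axis of panel and the x axis of tray_seat, either way round below 0.2 rad and angle between the z axis of panel and the z axis of tray_seat, either way round below 0.12 rad and contact force between the fingers and panel below 0.1 N and value of joint tray below 0.08 rad), for 0.2 s.
2. the lever stands in the third notch, held by the fingers, the panel riding on the tray (x of panel in the frame of tray_seat between -0.018 and 0.018 m and y of panel in the frame of tray_seat between -0.016 and 0.016 m and z of panel in the frame of tray_seat between -0.004 and 0.005 m and angle between the x axis of panel and the x axis of tray_seat, either way round below 0.2 rad and angle between the z axis of panel and the z axis of tray_seat, either way round below 0.12 rad and contact force between the fingers and panel below 0.1 N and value of joint tray between 0.575 and 0.745 rad and contact force between the fingers and handle above 1.5 N), for 0.3 s.
At the end, for the whole second after the job is handed in: The lever is held still by the fingers (over 1.5 N on the handle) in the third notch (tilt 0.575 to 0.745 rad), nothing else bearing on the handle, and the panel, not touched by the fingers, lies flat on the tray within 18 mm of centre lengthwise, 16 mm sideways and 0.2 rad (all of step 2 and velocity of joint tray between -0.1 and 0.1 rad/s and contact force between each of tin, jar, pail and handle below 0.1 N); the arm keeps its last pose, push and grip.
It fails at once if the lever goes past the third click towards the fourth (tilt over 0.82 rad) (value of joint tray above 0.82 rad).
It fails at once if the tin is disturbed (moved over 25 mm) (distance of tin from where it was at the start of the episode above 0.025 m).
It fails at once if the jar is disturbed (moved over 25 mm) (distance of jar from where it was at the start of the episode above 0.025 m).
It fails at once if the pail is disturbed (moved over 25 mm) (distance of pail from where it was at the start of the episode above 0.025 m).
It also fails if it takes over 58 s, if anything falls off the work surface, if the arm or the gripper's body presses on something with over 40 N, if the wrist force passes 120 N, or if a joint passes its speed limit or range.

ROBOT

A 6-joint arm with a two-finger parallel gripper is mounted at the origin on the work surface. World frame = base frame: x ahead of the robot, y to its left, z up, the work surface at z = 0. Lengths are in m, angles in rad, forces in N, time in s.
With the tool pointing down it reaches from about 0.25 to 0.725 m from the base axis. Payload 4 kg.
Tool frame: the origin (TCP) lies midway between the tips of the shut fingers; the grasp point (between the pads) lies 19 mm behind it; z points along the fingers, y is the line along which they close (so a half turn about z gives the same grasp; the last joint's range is limited). The gripper opens to 85 mm and grips with 20 to 120 N. Pads are 22 mm wide; open, the fingers measure 114 mm over their backs; the gripper's body (76 mm by 85 mm) begins 54 mm behind the grasp point. The pads swing forward as they close: fully open they stand 13 mm farther back than shut.
Start: joints at [-1.199, 0.241, 0.005, 1.335, 0, 1.571], TCP at [0.182, -0.466, 0.231] pointing down, gripper open.
Joint ranges: [-2.72, 2.72], [-1.05, 1.87], [-1.09, 1.28], [-1.99, 2.15], [-1.42, 1.44], [-3.14, 3.14]. Speed limits (rad/s): [2.79, 2.79, 3.14, 3.14, 3.14, 3.14].

INTERFACE

Orientations are given as a unit quaternion [x, y, z, w].
In Python, from workcell import bot gives the robot as it stands.
- The arm moves only by the tool move_arm, never from a script. Its argument "motion" is a list of rows, each an object of numbers: "x", "y", "z": the shift along the tool's x, y, z in cm; "yaw": the turn about the tool's z in degrees. A call has 1 to 20 rows; each row is the pose to reach, as a shift and turn from the pose commanded when the call began, along the tool's axes at that moment; what a row does not reach only later rows make up. A row lasts 1/8 s, in which the tool goes at most 62.5 mm and 10.7 degrees, less where a joint would pass 70% of its speed; a pose out of reach is approached as far as the arm can. A call with a gripper value outside its range is refused whole. "gripper" is the opening, from -1 (shut) to 1 (fully open), set as the call begins (left out, the last holds). The fingers move at their own pace and stop on an object; the grip force is fixed at half the most. Time passes only in rows, so rows that repeat a pose let the fingers close. It gives the time, the measured TCP pose, the force, the opening and the grip force at its end, in the units of the state.
- bot.get_obs(): the state, without advancing time (a new reading comes with each control period).
- bot.camera(name): name is "side" or "top" or "wrist"; returns the picture (384x512x3 uint8, blue, green, red); there is no depth.
- bot.camera_model(name): a dict with "K" (3x3 intrinsics, pixels), "dist" ([k1, k2, p1, p2, k3] as OpenCV has them; the pictures are not rectified), "world_from_camera" (4x4, takes a point from camera to world coordinates). Camera axes: x right, y down, z forward; pixel columns grow to the right and rows downward; lengths in m; the calibration is good to about 2 mm. A picture is of the moment at which its call begins: read the wrist's pose just before it. camera_model takes no time and is no camera call; for the wrist camera it gives the pose at the moment of the call.
- bot.job_done(): hands the job in; it is judged then, once.
Trained networks look in the newest picture that a camera, given by its name, has taken for a name from the list of things; names that differ only in an ending like _2 or _b are one class to them, and where a whole thing is asked for, a point or a joint stands for the part that bears it (a point fixed in the world has none). Each returns a list of dicts, best first, with "score" (0 to 1); they miss things now and then, are a little off and sometimes report something else, mostly with a low value. They report only what shows in the picture. A call takes as long as a camera call. They do not tell look-alikes from the thing itself.
- bot.cut_out(camera, name): "mask" (384x512 bool, what is visible of it) and "centre" ([row, column] in pixels, amid what is visible of it).
The state is a dict: "clock": time; "joint_pos": joint angles; "joint_vel": joint speeds; "tau": joint torques, N m; "eef_pos": TCP position; "tool_rot": TCP orientation; "ft_force": force on the tool from outside, world axes, zero at the start; "ft_torque": the same for the moment, N m; "grip_width": finger opening in m; "grasp_force": force on a finger pad.
Only numpy, scipy, OpenCV 4.12 (cv2) and the standard library are available. Lean on these libraries where they do the work, as an engineer would, in place of code of your own. Each camera call takes 0.05 s, during which the arm holds its last target. There are 200 camera calls.

## Working session

There is one attempt and no reset: what is moved stays moved. The work goes in short steps, Python scripts to look and compute and a tool call to move; the robot and the scene stay as the last step left them, time stands still between calls to the robot, and variables do not carry over. Pictures are saved under pics/ and viewed, at most 10 in all, crops included, and the job is handed in when it is done.

Besides the shell and the picture viewer there is one more tool, called after "Request:" by a JSON object that holds its "fn" and its "kwargs", one argument or row to a line. move_arm: Moves the arm, as the interface text tells. Its arguments: {"type":"object","properties":{"motion":{"type":"array"},"gripper":{"type":"number"}},"required":["motion"]}

```bash
mkdir -p pics
cat > h.py <<'E'
import numpy as np, cv2
from workcell import bot
from scipy.spatial.transform import Rotation as R
def ray(cam,px,T=None):
    m=bot.camera_model(cam); K=np.array(m['K']);T=np.array(m['world_from_camera'])
    px=np.array(px,float).reshape(-1,1,2)
    u=cv2.undistortPoints(px,K,np.array(m['dist'])).reshape(-1,2)
    d=np.c_[u,np.ones(len(u))]@T[:3,:3].T
    return T[:3,3],d
def at_z(cam,px,z):
    o,d=ray(cam,px); return o+d*((z-o[2])/d[:,2])[:,None]
def proj(cam,P):
    m=bot.camera_model(cam);T=np.linalg.inv(np.array(m['world_from_camera']))
    p,_=cv2.projectPoints(np.array(P,float).reshape(-1,1,3),cv2.Rodrigues(T[:3,:3])[0],T[:3,3],np.array(m['K']),np.array(m['dist']))
    return p.reshape(-1,2)
def rect(mask):
    c=max(cv2.findContours(mask.astype('uint8'),0,2)[0],key=cv2.contourArea)
    return c.reshape(-1,2),cv2.minAreaRect(c)
E
python3 - <<'E'
from h import *
ims=[]
for c in ['top','side']:
    im=bot.camera(c); cv2.imwrite(f'pics/{c}0.png',im)
    m=bot.camera_model(c); print(c,np.round(np.array(m['world_from_camera']),3).tolist())
    for n in ['panel','panel_rest','tray_seat','handle','stand','tin','jar','pail']:
        for r in bot.cut_out(c,n)[:3]:
            if r['score']<.2: continue
            q=rect(r['mask'])
            print(n,round(r['score'],2),np.round(r['centre']),r['mask'].sum(),np.round(cv2.boxPoints(q[1])).tolist())
a=[cv2.imread(f'pics/{c}0.png') for c in ['top','side']]
cv2.imwrite('pics/a.png',cv2.resize(np.vstack(a),(800,1200))[:600]); cv2.imwrite('pics/b.png',cv2.resize(a[1],(800,600)))
E
```

```text
top [[-0.028, -0.991, 0.13, 0.461], [-1.0, 0.028, -0.006, 0.001], [0.002, -0.13, -0.991, 1.375], [0.0, 0.0, 0.0, 1.0]]
panel 0.97 [239. 362.] 655 [[344.0, 233.0], [363.0, 222.0], [378.0, 249.0], [359.0, 260.0]]
panel 0.66 [239. 318.] 313 [[304.0, 240.0], [320.0, 225.0], [330.0, 236.0], [315.0, 251.0]]
panel 0.58 [235. 399.] 286 [[388.0, 239.0], [403.0, 225.0], [412.0, 236.0], [397.0, 249.0]]
tray_seat 0.97 [209. 200.] 1214 [[179.0, 223.0], [186.0, 185.0], [211.0, 189.0], [205.0, 227.0]]
tray_seat 0.74 [206. 103.] 1559 [[72.0, 207.0], [102.0, 177.0], [134.0, 209.0], [104.0, 239.0]]
handle 0.68 [202. 244.] 162 [[234.0, 201.0], [236.0, 195.0], [261.0, 203.0], [259.0, 209.0]]
stand 0.86 [210. 205.] 4166 [[163.0, 231.0], [185.0, 168.0], [263.0, 196.0], [241.0, 258.0]]
stand 0.67 [206. 203.] 1189 [[179.0, 221.0], [188.0, 184.0], [214.0, 191.0], [205.0, 227.0]]
tin 0.92 [149. 291.] 685 [[274.0, 160.0], [284.0, 129.0], [308.0, 137.0], [298.0, 168.0]]
jar 0.66 [179. 354.] 300 [[341.0, 178.0], [355.0, 163.0], [367.0, 175.0], [353.0, 190.0]]
pail 0.9 [206. 104.] 1493 [[81.0, 185.0], [126.0, 185
[... 289 characters left out ...]
0], [324.0, 216.0], [324.0, 224.0], [309.0, 224.0]]
panel_rest 0.58 [196. 332.] 256 [[318.0, 193.0], [344.0, 193.0], [344.0, 203.0], [318.0, 203.0]]
panel_rest 0.34 [226. 258.] 944 [[230.0, 243.0], [231.0, 184.0], [276.0, 185.0], [275.0, 244.0]]
stand 0.91 [258. 251.] 3698 [[202.0, 260.0], [269.0, 179.0], [326.0, 226.0], [259.0, 307.0]]
tin 0.63 [204. 240.] 666 [[229.0, 188.0], [251.0, 188.0], [251.0, 220.0], [229.0, 220.0]]
jar 0.46 [190. 284.] 250 [[276.0, 180.0], [289.0, 180.0], [289.0, 200.0], [276.0, 200.0]]
jar 0.28 [187. 271.] 108 [[260.0, 188.0], [276.0, 182.0], [278.0, 188.0], [262.0, 195.0]]
pail 0.78 [306. 200.] 2159 [[174.0, 277.0], [219.0, 277.0], [219.0, 335.0], [174.0, 335.0]]
```

View pics/a.png

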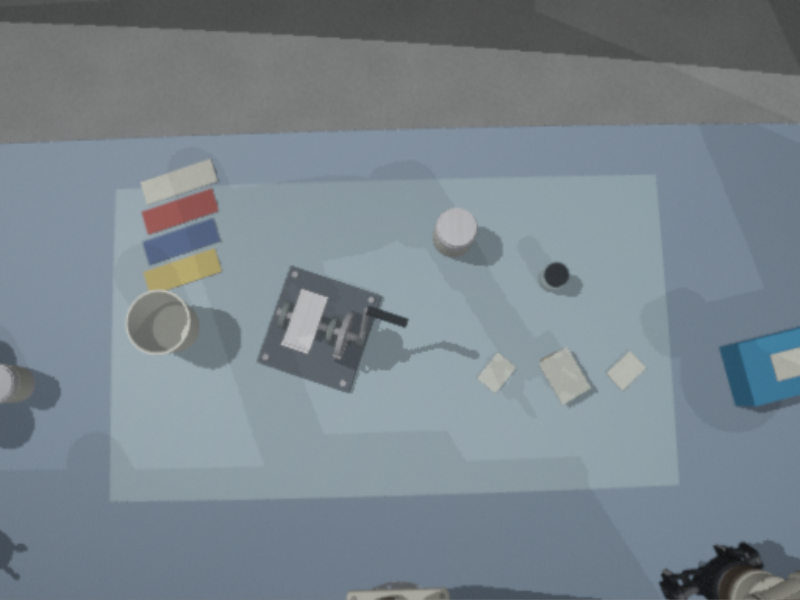

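View pics/b.png

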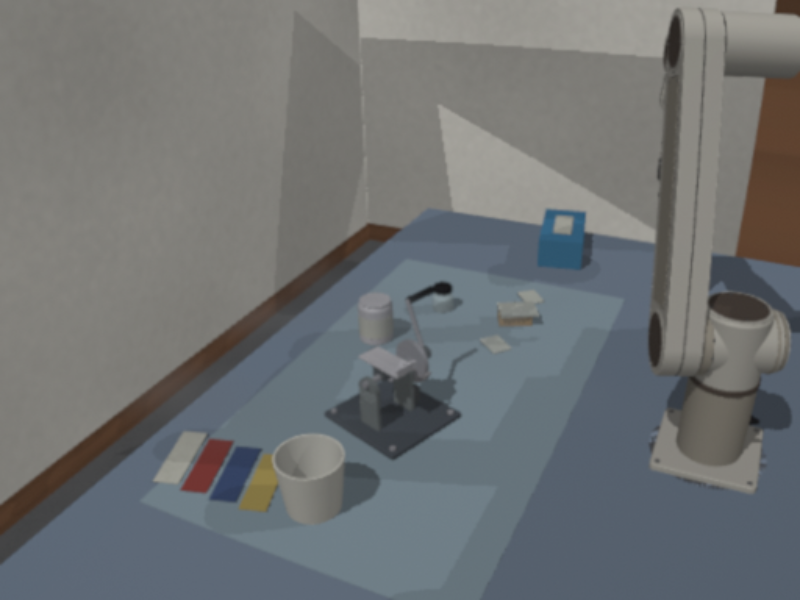

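The top picture shows the panel on its rest at about (362,239) px, with two small look-alikes either side. The stand is at (205,209), the tray at (195,205), and the handle bar runs from (234,199) to (260,206) on the stand's right (-y) side. The tin, jar and pail are clear of the straight route. The side view agrees.

Run:
```python
from h import *
bot.camera('top')
def best(n): return bot.cut_out('top',n)[0]
r=best('panel'); c,q=rect(r['mask']); 
P=at_z('top',c,0.038)[:,:2]; rr=cv2.minAreaRect((P*1000).astype('float32')); print('panel',rr)
print(at_z('top',[q[0]],0.038))
for n,z in [('tray_seat',.14),('stand',.01),('handle',.211)]:
    r=best(n); c,q=rect(r['mask']); P=at_z('top',c,z)[:,:2]; rr=cv2.minAreaRect((P*1000).astype('float32'))
    print(n,np.round(rr[0]),np.round(rr[1]),round(rr[2],1))
# base plate corners by eye (800 px view)
v=np.array([[293,267],[383,297],[350,392],[258,361]])/1.5625
B=at_z('top',v,0.01)[:,:2]; print(B.round(3),B.mean(0))
x=(B[0]+B[1]-B[2]-B[3]);print('stand yaw',np.degrees(np.arctan2(x[1],x[0])))
h=at_z('top',np.array([[366,312],[407,321]])/1.5625,.211);print(h,h.mean(0))
for n,z in [('tin',.05),('jar',.03),('pail',.05)]:
    print(n,at_z('top',[best(n)['centre'][::-1]],z).round(3))
o=bot.get_obs();print(R.from_quat(o['tool_rot']).as_matrix().round(3),o['eef_pos'])
m=bot.camera_model('wrist');print(np.round(m['world_from_camera'],3))
```

```text
panel ((488.2279968261719, -326.3471374511719), (91.19679260253906, 67.66455841064453), 28.259201049804688)
[[ 0.48803033 -0.32632934  0.038     ]]
tray_seat [594. 149.] [ 75. 107.] 69.9
stand [584. 110.] [252. 202.] 69.0
handle [592.   4.] [69. 20.] 69.9
[[0.716 0.187]
 [0.651 0.011]
 [0.469 0.08 ]
 [0.533 0.257]] [0.59237402 0.13364039]
stand yaw -20.715888108577293
[[ 0.59907661  0.03871041  0.211     ]
 [ 0.58215294 -0.02889671  0.211     ]] [0.59061478 0.00490685 0.211     ]
tin [[ 0.765 -0.132  0.05 ]]
jar [[ 0.672 -0.317  0.03 ]]
pail [[0.607 0.433 0.05 ]]
[[ 0.932  0.363 -0.   ]
 [ 0.363 -0.932  0.   ]
 [-0.    -0.    -1.   ]] [ 0.18163795 -0.46581776  0.23129854]
[[ 0.365 -0.896 -0.255  0.247]
 [-0.931 -0.351 -0.099 -0.441]
 [-0.001  0.273 -0.962  0.373]
 [ 0.     0.     0.     1.   ]]
```

Request:
{"fn": "move_arm", "kwargs": {
  "motion": [
    {"x":6,"y":-0.4,"z":1,"yaw":-1.4},
    {"x":12,"y":-0.8,"z":2,"yaw":-2.8},
    {"x":18,"y":-1.2,"z":3,"yaw":-4.2},
    {"x":24,"y":-1.6,"z":4,"yaw":-5.6},
    {"x":30,"y":-2,"z":5,"yaw":-7},
    {"x":33.6,"y":-2,"z":6,"yaw":-7},
    {"x":33.6,"y":-2,"z":6,"yaw":-7}
  ],
  "gripper": 1
}}

```text
clock: 2.17
eef_pos: [0.4892, -0.3233, 0.1698]
tool_rot: [0.969, 0.247, -0.001, -0.001]
ft_force: [-1.1, 0.2, -0.9]
grip_width: 0.0853
grasp_force: 0.0
```

Run:
```python
from h import *
o=bot.get_obs(); im=bot.camera('wrist'); 
M=R.from_quat(o['tool_rot']).as_matrix();p=np.array(o['eef_pos']);print(p)
for r in bot.cut_out('wrist','panel')[:3]:
    c,q=rect(r['mask']);P=at_z('wrist',c,0.038)[:,:2]; rr=cv2.minAreaRect((P*1000).astype('float32'))
    print(r['score'],rr, 'tool xy cm',(M.T@(np.r_[np.array(rr[0])/1000,0]-p))[:2]*100,'toolx yaw',np.degrees(np.arctan2(M[1,0],M[0,0])))
    if r is not None: cv2.drawContours(im,[np.int32(cv2.boxPoints(q))],0,(0,0,255),1)
cv2.imwrite('pics/w1.png',im)
```

```text
[ 0.48919864 -0.32325951  0.16975546]
0.91 ((498.3068542480469, -442.21771240234375), (43.334407806396484, 59.875789642333984), 40.5399284362793) tool xy cm [-4.87336371 10.91495169] toolx yaw 28.551085564041976
0.9 ((502.67584228515625, -215.29156494140625), (42.85871887207031, 60.37297058105469), 48.620174407958984) tool xy cm [ 6.35615828 -8.80921446] toolx yaw 28.551085564041976
```

View pics/w1.png

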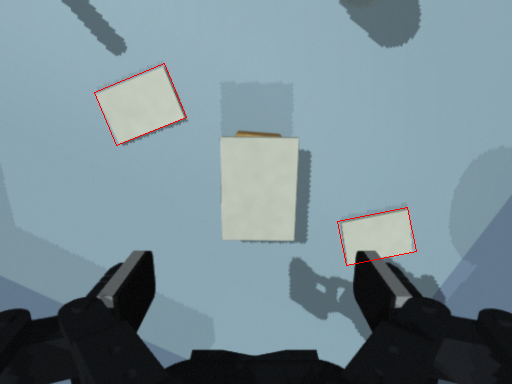

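The wrist picture shows the wanted panel with corners at about (221,137), (298,138), (295,241) and (222,240). The network marked only the two look-alikes. I'll use the corners I read.

Run:
```python
from h import *
o=bot.get_obs();M=R.from_quat(o['tool_rot']).as_matrix();p=np.array(o['eef_pos'])
P=at_z('wrist',[[221,137],[298.5,138],[295,241],[222,240]],0.038)
print(P.round(4),P.mean(0)); L=(P[0]+P[1]-P[2]-P[3])/2;W=(P[1]+P[2]-P[0]-P[3])/2
print(np.linalg.norm(L),np.linalg.norm(W),'yaw',np.degrees(np.arctan2(L[1],L[0])),'tool yaw',np.degrees(np.arctan2(M[1,0],M[0,0])))
print('tool cm',M.T@(P.mean(0)-p)*100)
```

```text
[[ 0.5108 -0.2825  0.038 ]
 [ 0.5399 -0.3379  0.038 ]
 [ 0.4609 -0.3809  0.038 ]
 [ 0.4311 -0.3239  0.038 ]] [ 0.48563871 -0.33128396  0.038     ]
0.08986824609120724 0.06344816105617887 yaw 28.001757933225576 tool yaw 28.34293371335245
tool cm [-0.42192637  0.49961537 13.29478423]
```

Request:
{"fn": "move_arm", "kwargs": {
  "motion": [
    {"x":-0.4,"y":0.5,"z":4},
    {"x":-0.4,"y":0.5,"z":8},
    {"x":-0.4,"y":0.5,"z":12},
    {"x":-0.4,"y":0.5,"z":14},
    {"x":-0.4,"y":0.5,"z":15.3},
    {"x":-0.4,"y":0.5,"z":15.3},
    {"x":-0.4,"y":0.5,"z":15.3}
  ]
}}

```text
invalid input at $.motion[0]: expected keys x, y, z, yaw
```

Request:
{"fn": "move_arm", "kwargs": {
  "motion": [
    {"z":0},
    {"z":0},
    {"z":0},
    {"z":0},
    {"z":0},
    {"z":0}
  ],
  "gripper": -1
}}

```text
invalid input at $.motion[0]: expected keys x, y, z, yaw
```

Request:
{"fn": "move_arm", "kwargs": {
  "motion": [
    {"x":-0.4,"y":0.5,"z":4,"yaw":0},
    {"x":-0.4,"y":0.5,"z":8,"yaw":0},
    {"x":-0.4,"y":0.5,"z":12,"yaw":0},
    {"x":-0.4,"y":0.5,"z":14,"yaw":0},
    {"x":-0.4,"y":0.5,"z":15.3,"yaw":0},
    {"x":-0.4,"y":0.5,"z":15.3,"yaw":0},
    {"x":-0.4,"y":0.5,"z":15.3,"yaw":0}
  ]
}}

```text
clock: 3.15
eef_pos: [0.4868, -0.3323, 0.0196]
tool_rot: [0.97, 0.244, 0.001, 0.001]
ft_force: [0.5, -0.2, -0.0]
grip_width: 0.0852
grasp_force: 0.0
```

Request:
{"fn": "move_arm", "kwargs": {
  "motion": [
    {"x":0,"y":0,"z":0,"yaw":0},
    {"x":0,"y":0,"z":0,"yaw":0},
    {"x":0,"y":0,"z":0,"yaw":0},
    {"x":0,"y":0,"z":0,"yaw":0},
    {"x":0,"y":0,"z":0,"yaw":0}
  ],
  "gripper": -1
}}

```text
clock: 3.78
eef_pos: [0.4872, -0.332, 0.0199]
tool_rot: [0.97, 0.245, 0.001, 0.001]
ft_force: [-1.1, 0.1, 5.5]
grip_width: 0.0622
grasp_force: 66.1
```

Request:
{"fn": "move_arm", "kwargs": {
  "motion": [
    {"x":0,"y":0,"z":-2,"yaw":0},
    {"x":0,"y":0,"z":-7,"yaw":0},
    {"x":0,"y":0,"z":-13,"yaw":0},
    {"x":0,"y":0,"z":-18,"yaw":0},
    {"x":2.4,"y":-4.7,"z":-23,"yaw":5},
    {"x":4.8,"y":-9.4,"z":-23,"yaw":10},
    {"x":7.2,"y":-14.1,"z":-23,"yaw":15},
    {"x":9.6,"y":-18.8,"z":-23,"yaw":20},
    {"x":12,"y":-23.5,"z":-23,"yaw":25},
    {"x":14.4,"y":-28.2,"z":-23,"yaw":30},
    {"x":16.8,"y":-33,"z":-23,"yaw":35},
    {"x":19.2,"y":-38,"z":-23,"yaw":40},
    {"x":21.6,"y":-43,"z":-23,"yaw":45},
    {"x":23.7,"y":-47,"z":-23,"yaw":49},
    {"x":23.7,"y":-47,"z":-23,"yaw":49},
    {"x":23.7,"y":-47,"z":-23,"yaw":49}
  ]
}}

```text
clock: 5.78
eef_pos: [0.415, -0.1006, 0.2485]
tool_rot: [0.99, -0.138, 0.003, -0.028]
ft_force: [0.3, 1.2, -0.4]
grip_width: 0.0624
grasp_force: 66.3
```

Run:
```python
from h import *
o=bot.get_obs(); im=bot.camera('wrist'); 
M=R.from_quat(o['tool_rot']).as_matrix();p=np.array(o['eef_pos']);print(p,np.degrees(np.arctan2(M[1,0],M[0,0])),o['grip_width'],o['grasp_force'])
cv2.imwrite('pics/w2.png',im)
for n,z in [('tray_seat',.14),('handle',.211)]:
  for r in bot.cut_out('wrist',n)[:2]:
    c,q=rect(r['mask']);P=at_z('wrist',c,z)[:,:2]; rr=cv2.minAreaRect((P*1000).astype('float32'))
    print(n,r['score'],rr, np.round(cv2.boxPoints(q)).tolist())
```

```text
[ 0.41497765 -0.10055571  0.24845029] -15.867036805124009 0.0624132817636567 66.28951907157898
tray_seat 0.88 ((551.0859985351562, 41.1260986328125), (40.623504638671875, 74.05970764160156), 62.63460922241211) [[-0.0, 9.0], [53.0, 9.0], [53.0, 116.0], [0.0, 116.0]]
```

View pics/w2.png

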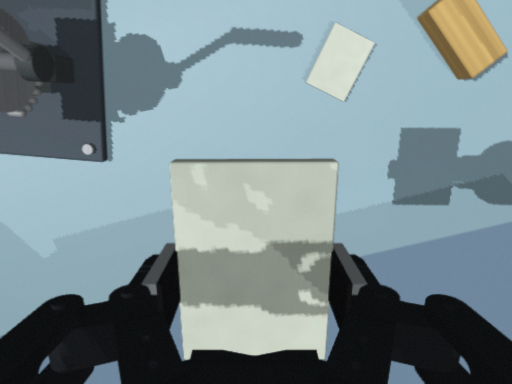

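The wrist picture shows the panel held squarely in the fingers, with the stand at upper left (plate corner at about (105,158) px). The move was speed-limited and stopped short, so I'll let the arm settle and check the pose.

Request:
{"fn": "move_arm", "kwargs": {
  "motion": [
    {"x":0,"y":0,"z":0,"yaw":0},
    {"x":0,"y":0,"z":0,"yaw":0}
  ]
}}

```text
clock: 6.18
eef_pos: [0.4162, -0.0996, 0.2484]
tool_rot: [0.99, -0.137, 0.003, -0.028]
ft_force: [-0.5, -0.4, -1.5]
grip_width: 0.062
grasp_force: 66.3
```

Run:
```python
from h import *
o=bot.get_obs();print(np.round(o['joint_pos'],3)); print(R.from_quat(o['tool_rot']).as_matrix().round(3))
```

```text
[-0.276  0.092 -0.132  1.349  0.057  3.141]
[[ 0.963 -0.271  0.013]
 [-0.271 -0.961  0.056]
 [-0.002 -0.057 -0.998]]
```

Joint 6 is at its limit, so I need the half-turn-equivalent grasp. I'll back off in yaw and see whether the tilt goes away.

Request:
{"fn": "move_arm", "kwargs": {
  "motion": [
    {"x":0,"y":0,"z":0,"yaw":-10},
    {"x":0,"y":0,"z":0,"yaw":-20},
    {"x":0,"y":0,"z":0,"yaw":-20}
  ]
}}

```text
clock: 6.55
eef_pos: [0.416, -0.0998, 0.2483]
tool_rot: [0.999, 0.036, 0.008, -0.028]
ft_force: [-0.2, -0.6, -1.7]
grip_width: 0.0619
grasp_force: 66.3
```

Run:
```python
from h import *
o=bot.get_obs();print(np.round(o['joint_pos'],3),o['eef_pos']); print(R.from_quat(o['tool_rot']).as_matrix().round(3))
```

```text
[-0.276  0.092 -0.133  1.349  0.057  2.794] [ 0.41599549 -0.09979075  0.24833903]
[[ 0.997  0.072  0.013]
 [ 0.071 -0.996  0.056]
 [ 0.017 -0.055 -0.998]]
```

Request:
{"fn": "move_arm", "kwargs": {
  "motion": [
    {"x":1.2,"y":-4,"z":0.2,"yaw":-4},
    {"x":2.4,"y":-8,"z":0.5,"yaw":-8},
    {"x":3.6,"y":-13,"z":0.7,"yaw":-12},
    {"x":4.8,"y":-17,"z":1,"yaw":-16},
    {"x":5.8,"y":-20.9,"z":1.2,"yaw":-16},
    {"x":5.8,"y":-20.9,"z":1.2,"yaw":-16},
    {"x":5.8,"y":-20.9,"z":1.2,"yaw":-16}
  ]
}}

```text
clock: 7.42
eef_pos: [0.4581, 0.1129, 0.2486]
tool_rot: [0.984, 0.175, 0.011, -0.026]
ft_force: [-0.1, 0.1, -1.7]
grip_width: 0.0624
grasp_force: 66.4
```

```bash
cat >> h.py <<'E'
def goto(t,yaw):
    o=bot.get_obs();M=R.from_quat(o['tool_rot']).as_matrix();p=np.array(o['eef_pos'])
    y0=np.degrees(np.arctan2(M[1,0],M[0,0]))
    print('joints',np.round(o['joint_pos'],2),'at',p.round(4),'yaw',y0.round(1),'zax',M[:,2].round(3)); print('cm',(M.T@(np.array(t)-p)*100).round(2),'yaw',((y0-yaw)%360).round(1))
E
python3 - <<'E'
from h import *
goto([.594,.149,.25],159.3)
im=bot.camera('wrist'); cv2.imwrite('pics/w3.png',cv2.resize(im,(768,576)))
for n,z in [('tray_seat',.14),('handle',.211)]:
  for r in bot.cut_out('wrist',n)[:2]:
    c,q=rect(r['mask']);P=at_z('wrist',c,z)[:,:2]; rr=cv2.minAreaRect((P*1000).astype('float32'))
    print(n,r['score'],rr, np.round(cv2.boxPoints(q)).tolist())
E
```

```text
joints [ 0.21  0.16 -0.05  1.33  0.05  3.  ] at [0.4581 0.1129 0.2486] yaw 20.1 zax [ 0.012  0.055 -0.998]
cm [14.    1.29  0.22] yaw 220.8
tray_seat 0.64 ((587.3931274414062, 55.772605895996094), (57.562950134277344, 153.2568359375), 45.45173263549805) [[281.0, 65.0], [493.0, -32.0], [528.0, 45.0], [316.0, 142.0]]
handle 0.78 ((594.557861328125, 34.123023986816406), (16.097536087036133, 8.593032836914062), 29.56980323791504) [[493.0, 18.0], [511.0, 18.0], [511.0, 53.0], [493.0, 53.0]]
```

View pics/w3.png

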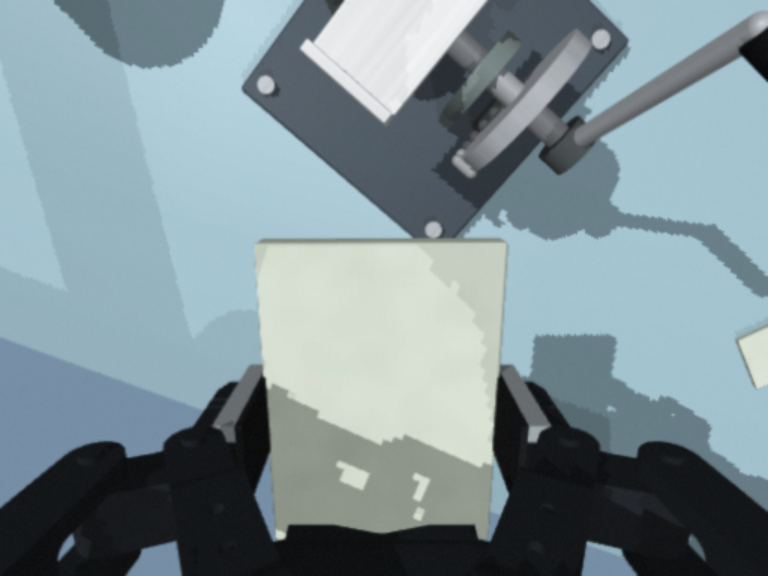

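The wrist picture shows the tray, its lip at (305,40)–(390,120), cut off at the top of the frame. The lever is at right, with the handle just out of view near (760,40). I'll back off a little to see all of the tray and the handle.

Request:
{"fn": "move_arm", "kwargs": {
  "motion": [
    {"x":-4,"y":1,"z":0,"yaw":0},
    {"x":-8,"y":2,"z":0,"yaw":0},
    {"x":-8,"y":2,"z":0,"yaw":0},
    {"x":-8,"y":2,"z":0,"yaw":0}
  ]
}}

```text
clock: 8.07
eef_pos: [0.391, 0.0662, 0.2459]
tool_rot: [0.984, 0.174, 0.012, -0.026]
ft_force: [-0.1, -0.3, -1.9]
grip_width: 0.0623
grasp_force: 66.4
```

Run:
```python
from h import *
goto([.594,.149,.25],159.3)
im=bot.camera('wrist'); np.save('w4.npy',im)
m=bot.camera_model('wrist'); np.save('w4T.npy',np.array(m['world_from_camera']))
cv2.imwrite('pics/w4.png',cv2.resize(im[0:200,140:512-105+105],None,fx=2.15,fy=2.15,interpolation=cv2.INTER_CUBIC)); print(cv2.imread('pics/w4.png').shape)
```

```text
joints [ 0.13  0.01 -0.23  1.31  0.05  2.92] at [0.391  0.0662 0.2459] yaw 20.1 zax [ 0.015  0.056 -0.998]
cm [21.91 -0.8   0.37] yaw 220.8
(430, 800, 3)
```

View pics/w4.png

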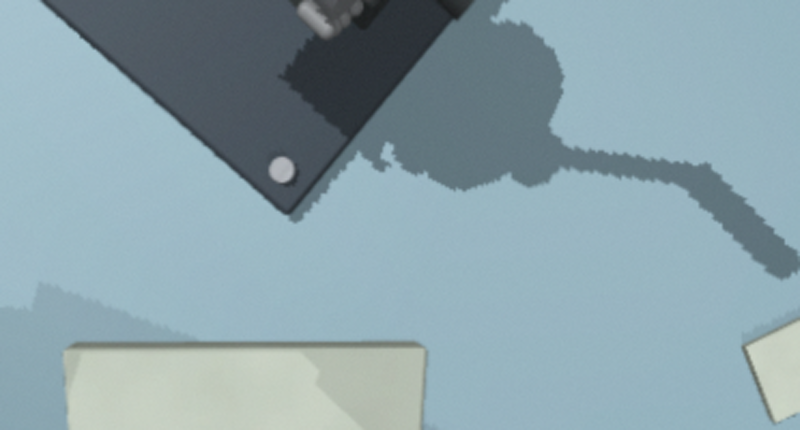

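That was the wrong direction: the picture shows only the base plate's corner at (288,212) in the crop, plus shadows. I need to move forward instead.

Request:
{"fn": "move_arm", "kwargs": {
  "motion": [
    {"x":4,"y":0.2,"z":0,"yaw":0},
    {"x":8,"y":0.4,"z":-0.2,"yaw":0},
    {"x":12.4,"y":0.5,"z":-0.3,"yaw":0},
    {"x":12.4,"y":0.5,"z":-0.3,"yaw":0},
    {"x":12.4,"y":0.5,"z":-0.3,"yaw":0}
  ]
}}

```text
clock: 8.75
eef_pos: [0.5082, 0.1047, 0.2512]
tool_rot: [0.984, 0.175, 0.01, -0.026]
ft_force: [-0.1, -0.9, -1.8]
grip_width: 0.0621
grasp_force: 66.4
```

Run:
```python
from h import *
goto([.594,.149,.25],159.3)
im=bot.camera('wrist'); np.save('w5.npy',im)
cv2.imwrite('pics/w5.png',cv2.resize(im[0:240,140:512],None,fx=2.15,fy=2.15,interpolation=cv2.INTER_CUBIC))
for n,z in [('tray_seat',.14),('handle',.211)]:
  for r in bot.cut_out('wrist',n)[:2]:
    c,q=rect(r['mask']);P=at_z('wrist',c,z)[:,:2]; rr=cv2.minAreaRect((P*1000).astype('float32'))
    print(n,r['score'],rr, np.round(cv2.boxPoints(q)).tolist())
```

```text
joints [0.17 0.25 0.07 1.37 0.05 2.96] at [0.5082 0.1047 0.2512] yaw 20.2 zax [ 0.011  0.055 -0.998]
cm [ 9.57 -1.17  0.46] yaw 220.9
tray_seat 0.88 ((591.98779296875, 147.323974609375), (72.77467346191406, 108.31820678710938), 69.6058349609375) [[156.0, 90.0], [259.0, -25.0], [337.0, 44.0], [234.0, 159.0]]
tray_seat 0.62 ((599.5630493164062, 76.3009262084961), (118.58089447021484, 289.0240478515625), 12.110967636108398) [[135.0, 147.0], [161.0, -24.0], [537.0, 34.0], [511.0, 204.0]]
handle 0.7 ((591.0628051757812, 5.990550994873047), (66.64456939697266, 16.482589721679688), 69.9107437133789) [[428.0, 123.0], [451.0, 99.0], [534.0, 179.0], [510.0, 204.0]]
```

View pics/w5.png

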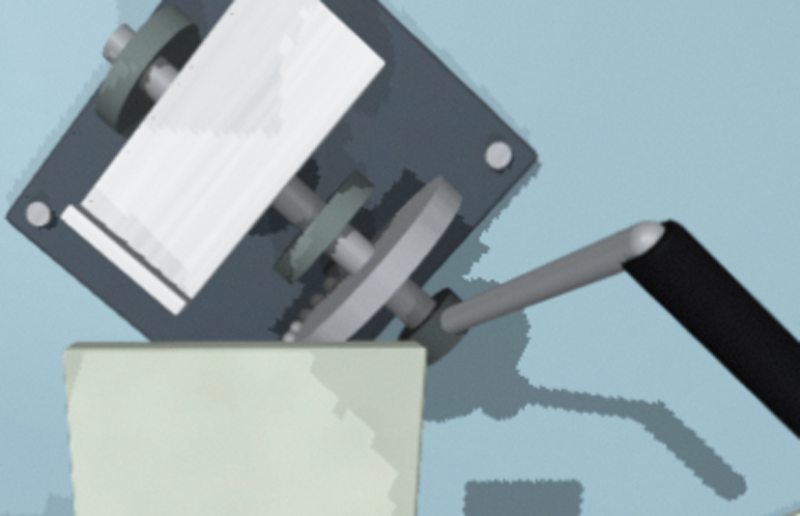

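The picture shows the whole lever, the black handle from (650,235) to beyond (800,430), and the tray with corners near (83,203), (195,300) and (383,63) in the crop. The lip is in front of it at lower left.

Run:
```python
from h import *
f=lambda v:np.array(v)/2.15+[140,0]
P=at_z('wrist',f([[83,203],[195,300],[383,63]]),.14);print(P.round(4))
e=P[2]-P[1];yaw=np.arctan2(e[1],e[0]);print('edge yaw',np.degrees(yaw),np.linalg.norm(e),np.linalg.norm(P[0]-P[1]),'mid diag',(P[0]+P[2])/2)
yaw=np.radians(-20.3);x=np.array([np.cos(yaw),np.sin(yaw)]);y=np.array([-x[1],x[0]])
print('from far corner',P[2,:2]-.05*x+.025*y)
L=at_z('wrist',f([[61,215],[71,205],[178,315],[188,304]]),.152);print('lip top',[(round(float((l[:2]-P[2,:2])@x),4),round(float((l[:2]-P[2,:2])@y),4)) for l in L])
B=at_z('wrist',f([[7,216],[537,157]]),.01)[:,:2];print('base diag centre',B.mean(0))
H=np.array([.5911,.0060]);print('handle rel to far-corner centre',(H-(P[2,:2]-.05*x+.025*y))@x,(H-(P[2,:2]-.05*x+.025*y))@y)
# panel in hand at tray plane height relative to tool
b=bot.get_obs();M=R.from_quat(b['tool_rot']).as_matrix();p=np.array(b['eef_pos'])
print('panel far edge in tool',[(M.T@(q-p)*100).round(2) for q in at_z('wrist',f([[68,350],[425,347]]),p[2]+.018)])
```

```text
[[0.5594 0.1879 0.14  ]
 [0.5418 0.1407 0.14  ]
 [0.6349 0.1089 0.14  ]]
edge yaw -18.896830828704907 0.0983619898977291 0.05031909536242031 mid diag [0.59713247 0.14837679 0.14      ]
from far corner [0.59664376 0.14967164]
lip top [(-0.1043, 0.0484), (-0.0996, 0.0478), (-0.1043, -0.0017), (-0.0993, -0.0019)]
base diag centre [0.59339664 0.1367246 ]
handle rel to far-corner centre 0.04464538470075395 -0.13667137215737554
panel far edge in tool [array([ 4.66, -3.06, -1.51]), array([ 4.78,  3.18, -1.8 ])]
```

Request:
{"fn": "move_arm", "kwargs": {
  "motion": [
    {"x":1,"y":0,"z":0,"yaw":-10},
    {"x":2,"y":-0.2,"z":0.1,"yaw":-20},
    {"x":3,"y":-0.3,"z":0.1,"yaw":-30},
    {"x":4,"y":-0.4,"z":0.2,"yaw":-40},
    {"x":5,"y":-0.5,"z":0.2,"yaw":-50},
    {"x":6,"y":-0.6,"z":0.3,"yaw":-60},
    {"x":7,"y":-0.7,"z":0.3,"yaw":-70},
    {"x":8,"y":-0.8,"z":0.4,"yaw":-80},
    {"x":9,"y":-0.9,"z":0.4,"yaw":-90},
    {"x":10.2,"y":-0.9,"z":0.4,"yaw":-100},
    {"x":10.2,"y":-0.9,"z":0.4,"yaw":-110},
    {"x":10.2,"y":-0.9,"z":0.4,"yaw":-120},
    {"x":10.2,"y":-0.9,"z":0.4,"yaw":-130},
    {"x":10.2,"y":-0.9,"z":0.4,"yaw":-139.8},
    {"x":10.2,"y":-0.9,"z":0.4,"yaw":-139.8},
    {"x":10.2,"y":-0.9,"z":0.4,"yaw":-139.8}
  ]
}}

```text
clock: 10.9
eef_pos: [0.6007, 0.1482, 0.2521]
tool_rot: [0.175, 0.984, 0.029, 0.002]
ft_force: [0.3, 0.3, -1.6]
grip_width: 0.0623
grasp_force: 66.4
```

Run:
```python
from h import *
goto([.601,.148,.15],160)
```

```text
joints [0.22 0.46 0.37 1.46 0.05 0.57] at [0.6007 0.1482 0.2521] yaw 159.9 zax [ 0.014  0.056 -0.998]
cm [-0.1  -0.59 10.19] yaw 359.9
```

Request:
{"fn": "move_arm", "kwargs": {
  "motion": [
    {"x":0,"y":-0.2,"z":3,"yaw":0},
    {"x":0,"y":-0.4,"z":6,"yaw":0},
    {"x":-0.1,"y":-0.5,"z":9,"yaw":0},
    {"x":-0.1,"y":-0.6,"z":11,"yaw":0},
    {"x":-0.1,"y":-0.6,"z":11,"yaw":0},
    {"x":-0.1,"y":-0.6,"z":11,"yaw":0}
  ]
}}

```text
clock: 11.65
eef_pos: [0.6019, 0.1485, 0.1426]
tool_rot: [0.174, 0.984, 0.029, 0.002]
ft_force: [0.8, -0.2, -1.3]
grip_width: 0.0626
grasp_force: 66.3
```

Request:
{"fn": "move_arm", "kwargs": {
  "motion": [
    {"x":0,"y":0,"z":0.2,"yaw":0},
    {"x":0,"y":0,"z":0.4,"yaw":0},
    {"x":0,"y":0,"z":0.5,"yaw":0},
    {"x":0,"y":0,"z":0.5,"yaw":0}
  ]
}}

```text
clock: 12.15
eef_pos: [0.6013, 0.1487, 0.1365]
tool_rot: [0.174, 0.984, 0.028, 0.002]
ft_force: [0.3, -0.6, -1.1]
grip_width: 0.0622
grasp_force: 66.4
```

Request:
{"fn": "move_arm", "kwargs": {
  "motion": [
    {"x":0,"y":0,"z":0.1,"yaw":0},
    {"x":0,"y":0,"z":0.2,"yaw":0},
    {"x":0,"y":0,"z":0.3,"yaw":0},
    {"x":0,"y":0,"z":0.3,"yaw":0}
  ]
}}

```text
clock: 12.65
eef_pos: [0.6012, 0.1489, 0.1333]
tool_rot: [0.174, 0.984, 0.028, 0.002]
ft_force: [0.5, -0.3, -1.6]
grip_width: 0.0622
grasp_force: 66.4
```

Request:
{"fn": "move_arm", "kwargs": {
  "motion": [
    {"x":0,"y":0,"z":0.1,"yaw":0},
    {"x":0,"y":0,"z":0.2,"yaw":0},
    {"x":0,"y":0,"z":0.2,"yaw":0}
  ]
}}

```text
clock: 13.02
eef_pos: [0.6014, 0.149, 0.1316]
tool_rot: [0.174, 0.984, 0.029, 0.002]
ft_force: [0.0, -0.1, -1.8]
grip_width: 0.0624
grasp_force: 66.4
```

Request:
{"fn": "move_arm", "kwargs": {
  "motion": [
    {"x":0,"y":0,"z":0.1,"yaw":0},
    {"x":0,"y":0,"z":0.2,"yaw":0},
    {"x":0,"y":0,"z":0.2,"yaw":0}
  ]
}}

```text
clock: 13.4
eef_pos: [0.6015, 0.149, 0.1313]
tool_rot: [0.174, 0.984, 0.029, 0.002]
ft_force: [-3.4, -0.8, 7.1]
grip_width: 0.0626
grasp_force: 67.2
```

Contact is felt, so I'll release.

Request:
{"fn": "move_arm", "kwargs": {
  "motion": [
    {"x":0,"y":0,"z":0,"yaw":0},
    {"x":0,"y":0,"z":0,"yaw":0},
    {"x":0,"y":0,"z":0,"yaw":0},
    {"x":0,"y":0,"z":0,"yaw":0},
    {"x":0,"y":0,"z":0,"yaw":0}
  ],
  "gripper": 1
}}

```text
clock: 14.02
eef_pos: [0.6014, 0.1491, 0.1294]
tool_rot: [0.174, 0.984, 0.028, 0.002]
ft_force: [0.4, -0.1, -0.3]
grip_width: 0.0854
grasp_force: 0.0
```

Request:
{"fn": "move_arm", "kwargs": {
  "motion": [
    {"x":0,"y":0.1,"z":-1.5,"yaw":0},
    {"x":0,"y":0.2,"z":-4,"yaw":0},
    {"x":0,"y":0.5,"z":-8,"yaw":0},
    {"x":0,"y":0.7,"z":-12,"yaw":0},
    {"x":0,"y":0.9,"z":-16,"yaw":0},
    {"x":0,"y":0.9,"z":-16,"yaw":0},
    {"x":0,"y":0.9,"z":-16,"yaw":0}
  ]
}}

```text
clock: 14.9
eef_pos: [0.6023, 0.1486, 0.2902]
tool_rot: [0.174, 0.984, 0.029, 0.002]
ft_force: [-0.4, -1.0, -0.2]
grip_width: 0.0854
grasp_force: 0.0
```

Run:
```python
from h import *
goto([.591,.006,.29],70)
im=bot.camera('wrist'); cv2.imwrite('pics/w6.png',im)
for n,z in [('panel',.148),('handle',.211)]:
  for r in bot.cut_out('wrist',n)[:2]:
    c,q=rect(r['mask']);P=at_z('wrist',c,z)[:,:2]; rr=cv2.minAreaRect((P*1000).astype('float32'))
    print(n,r['score'],rr, np.round(cv2.boxPoints(q)).tolist())
```

```text
joints [0.22 0.46 0.47 1.55 0.05 0.57] at [0.6023 0.1486 0.2902] yaw 160.0 zax [ 0.014  0.056 -0.998]
cm [ -3.81 -13.77  -0.79] yaw 90.0
panel 0.75 ((597.577392578125, 148.61993408203125), (63.26654052734375, 89.01219177246094), 70.11493682861328) [[205.0, 128.0], [281.0, 128.0], [281.0, 229.0], [205.0, 229.0]]
handle 0.7 ((589.0165405273438, 5.625354766845703), (70.82304382324219, 18.700592041015625), 70.4338607788086) [[-1.0, 249.0], [99.0, 247.0], [100.0, 271.0], [-0.0, 274.0]]
```

View pics/w6.png

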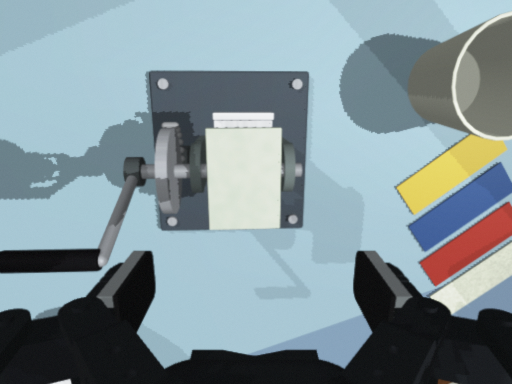

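The wrist picture shows the panel square on the tray (columns 205–281, rows 128–229). It is centred on the lip (columns 213–273) with a small gap to it, and the lever is still at rest. Next is the handle.

Request:
{"fn": "move_arm", "kwargs": {
  "motion": [
    {"x":-0.4,"y":-1.5,"z":-0.1,"yaw":10},
    {"x":-0.8,"y":-3,"z":-0.2,"yaw":20},
    {"x":-1.2,"y":-4.5,"z":-0.3,"yaw":30},
    {"x":-1.6,"y":-6,"z":-0.4,"yaw":40},
    {"x":-2,"y":-7.5,"z":-0.5,"yaw":50},
    {"x":-2.4,"y":-9,"z":-0.6,"yaw":60},
    {"x":-2.8,"y":-10.5,"z":-0.7,"yaw":70},
    {"x":-3.3,"y":-12,"z":-0.8,"yaw":80},
    {"x":-3.7,"y":-13.8,"z":-0.8,"yaw":90},
    {"x":-3.7,"y":-13.8,"z":-0.8,"yaw":90},
    {"x":-3.7,"y":-13.8,"z":-0.8,"yaw":90}
  ]
}}

```text
clock: 16.42
eef_pos: [0.5897, 0.0065, 0.2891]
tool_rot: [0.818, 0.574, 0.021, -0.019]
ft_force: [-0.1, -0.4, -0.0]
grip_width: 0.0856
grasp_force: 0.0
```

Run:
```python
from h import *
im=bot.camera('wrist'); cv2.imwrite('pics/w7.png',im)
for n,z in [('handle',.211)]:
  for r in bot.cut_out('wrist',n)[:2]:
    c,q=rect(r['mask']);P=at_z('wrist',c,z)[:,:2]; rr=cv2.minAreaRect((P*1000).astype('float32'))
    print(n,r['score'],rr, np.round(cv2.boxPoints(q)).tolist())
goto([.590,.0055,.193],70)
```

```text
handle 0.58 ((590.4323120117188, 3.8236122131347656), (72.2548599243164, 15.574565887451172), 70.01483154296875) [[245.0, 163.0], [268.0, 163.0], [268.0, 264.0], [245.0, 264.0]]
joints [-0.02  0.4   0.38  1.54  0.06  1.9 ] at [0.5899 0.0068 0.2894] yaw 70.1 zax [ 0.013  0.056 -0.998]
cm [-0.67  0.12  9.62] yaw 0.1
```

View pics/w7.png

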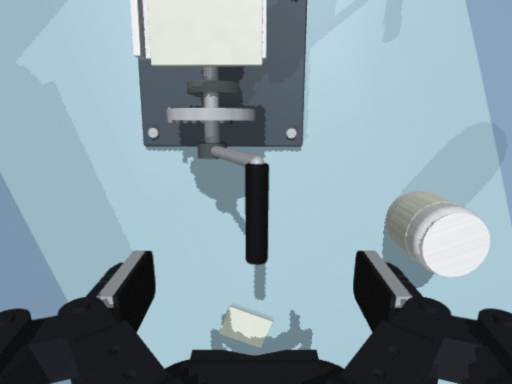

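The wrist picture shows the handle (columns 245–268, rows 163–264) centred between the open fingers, with the lever joining at the top. I'll descend and pinch it.

Request:
{"fn": "move_arm", "kwargs": {
  "motion": [
    {"x":-0.2,"y":0.1,"z":3,"yaw":0},
    {"x":-0.5,"y":0.2,"z":6,"yaw":0},
    {"x":-0.7,"y":0.2,"z":8.5,"yaw":0},
    {"x":-0.7,"y":0.2,"z":9.7,"yaw":0},
    {"x":-0.7,"y":0.2,"z":9.7,"yaw":0},
    {"x":-0.7,"y":0.2,"z":9.7,"yaw":0}
  ]
}}

```text
clock: 17.27
eef_pos: [0.5915, 0.0045, 0.1937]
tool_rot: [0.819, 0.574, 0.022, -0.018]
ft_force: [-0.0, 0.2, 0.0]
grip_width: 0.0856
grasp_force: 0.0
```

Request:
{"fn": "move_arm", "kwargs": {
  "motion": [
    {"x":0,"y":0,"z":0,"yaw":0},
    {"x":0,"y":0,"z":0,"yaw":0},
    {"x":0,"y":0,"z":0,"yaw":0},
    {"x":0,"y":0,"z":0,"yaw":0},
    {"x":0,"y":0,"z":0,"yaw":0},
    {"x":0,"y":0,"z":0,"yaw":0},
    {"x":0,"y":0,"z":0,"yaw":0}
  ],
  "gripper": -1
}}

```text
clock: 18.15
eef_pos: [0.5902, 0.0043, 0.1926]
tool_rot: [0.819, 0.573, 0.021, -0.019]
ft_force: [-4.4, 0.0, 4.7]
grip_width: 0.0142
grasp_force: 58.6
```

```bash
cat > arc.py <<'E'
from h import *
yaw=np.radians(-20);X=np.array([np.cos(yaw),np.sin(yaw),0])
o=bot.get_obs();M=R.from_quat(o['tool_rot']).as_matrix();p=np.array(o['eef_pos'])
print(p,o['ft_force'],o['grip_width'],o['grasp_force'],M[:,2].round(3))
def H(t): a=.4-t; return .11*(np.sin(a)*X+np.array([0,0,np.cos(a)]))
for t in [.11,.22,.33,.44,.5,.55,.6,.66,.7]: print(t,(M.T@(H(t)-H(0))*100).round(2))
E
python3 arc.py
```

```text
[0.59019921 0.00433558 0.19264825] [-4.43135928e+00  3.82297661e-03  4.68477206e+00] 0.014243007275600137 58.56568694114685 [ 0.013  0.056 -0.998]
0.11 [ 0.02 -1.14 -0.4 ]
0.22 [ 0.04 -2.32 -0.67]
0.33 [ 0.05 -3.52 -0.81]
0.44 [ 0.05 -4.73 -0.82]
0.5 [ 0.05 -5.39 -0.77]
0.55 [ 0.04 -5.93 -0.7 ]
0.6 [ 0.04 -6.47 -0.6 ]
0.66 [ 0.03 -7.11 -0.45]
0.7 [ 0.02 -7.54 -0.32]
```

Gripped. I'll advance slowly along the arc to the first notch.

Request:
{"fn": "move_arm", "kwargs": {
  "motion": [
    {"x":0,"y":-0.3,"z":-0.1,"yaw":0},
    {"x":0,"y":-0.6,"z":-0.2,"yaw":0},
    {"x":0,"y":-0.9,"z":-0.3,"yaw":0},
    {"x":0,"y":-1.2,"z":-0.4,"yaw":0},
    {"x":0,"y":-1.5,"z":-0.5,"yaw":0},
    {"x":0,"y":-1.8,"z":-0.6,"yaw":0},
    {"x":0,"y":-2.1,"z":-0.6,"yaw":0},
    {"x":0,"y":-2.3,"z":-0.7,"yaw":0},
    {"x":0,"y":-2.3,"z":-0.7,"yaw":0}
  ]
}}

```text
clock: 19.27
eef_pos: [0.5707, 0.0115, 0.1993]
tool_rot: [0.819, 0.573, 0.023, -0.018]
ft_force: [4.3, -0.4, -2.7]
grip_width: 0.0139
grasp_force: 59.4
```

Request:
{"fn": "move_arm", "kwargs": {
  "motion": [
    {"x":0,"y":-0.3,"z":-0.1,"yaw":0},
    {"x":0,"y":-0.6,"z":-0.1,"yaw":0},
    {"x":0,"y":-0.9,"z":-0.1,"yaw":0},
    {"x":0,"y":-1.2,"z":-0.1,"yaw":0},
    {"x":0,"y":-1.5,"z":-0.15,"yaw":0},
    {"x":0,"y":-1.8,"z":-0.15,"yaw":0},
    {"x":0,"y":-2.1,"z":-0.15,"yaw":0},
    {"x":0,"y":-2.4,"z":-0.15,"yaw":0},
    {"x":0,"y":-2.4,"z":-0.15,"yaw":0}
  ]
}}

```text
clock: 20.4
eef_pos: [0.5479, 0.0198, 0.2016]
tool_rot: [0.819, 0.573, 0.023, -0.018]
ft_force: [3.2, -0.9, -0.8]
grip_width: 0.0142
grasp_force: 59.7
```

Run:
```python
from h import *
o=bot.get_obs();p=np.array(o['eef_pos']);d=p-[.5902,.0043,.1926];s=d[0]*np.cos(.349)-d[1]*np.sin(.349)
print(s,'t',.4-np.arcsin((.0428+s)/.11),o['ft_force'])
bot.camera('wrist')
for r in bot.cut_out('wrist','handle')[:1]:
    c,q=rect(r['mask']);print(np.round(cv2.boxPoints(q)).tolist())
```

```text
-0.045053665441970175 t 0.4204893012314434 [ 3.16711378 -0.89339556 -0.76908694]
[[233.0, 188.0], [275.0, 188.0], [275.0, 355.0], [233.0, 355.0]]
```

Request:
{"fn": "move_arm", "kwargs": {
  "motion": [
    {"x":0,"y":-0.3,"z":0,"yaw":0},
    {"x":0,"y":-0.6,"z":0.05,"yaw":0},
    {"x":0,"y":-0.9,"z":0.1,"yaw":0},
    {"x":0,"y":-1.2,"z":0.15,"yaw":0},
    {"x":0,"y":-1.5,"z":0.2,"yaw":0},
    {"x":0,"y":-1.8,"z":0.25,"yaw":0},
    {"x":0,"y":-2.1,"z":0.3,"yaw":0},
    {"x":0,"y":-2.3,"z":0.35,"yaw":0},
    {"x":0,"y":-2.3,"z":0.35,"yaw":0}
  ]
}}

```text
clock: 21.62
eef_pos: [0.5267, 0.0275, 0.1988]
tool_rot: [0.819, 0.573, 0.023, -0.017]
ft_force: [6.2, -0.9, 0.2]
grip_width: 0.0141
grasp_force: 59.8
```

```bash
cat > ang.py <<'E'
from h import *
o=bot.get_obs();p=np.array(o['eef_pos']);d=p-[.5902,.0043,.1926];s=d[0]*np.cos(.349)-d[1]*np.sin(.349)
print(s,'t',.4-np.arcsin((.0428+s)/.11),o['ft_force'],o['joint_vel'])
E
python3 ang.py
```

```text
-0.06759309582716637 t 0.6273451451988483 [ 6.24155798 -0.86720794  0.16688151] [-0.00072721  0.00189751 -0.00025067  0.00532495  0.00166373  0.00126276]
```

Request:
{"fn": "move_arm", "kwargs": {
  "motion": [
    {"x":0,"y":-0.1,"z":0,"yaw":0},
    {"x":0,"y":-0.2,"z":0.05,"yaw":0},
    {"x":0,"y":-0.2,"z":0.05,"yaw":0}
  ]
}}

```text
clock: 22.0
eef_pos: [0.5246, 0.0283, 0.1983]
tool_rot: [0.819, 0.573, 0.023, -0.018]
ft_force: [5.8, -1.5, 0.8]
grip_width: 0.0141
grasp_force: 59.8
```

```bash
python3 ang.py
```

```text
-0.06984078206343905 t 0.6483710187026668 [ 5.76227094 -1.53068786  0.76867197] [ 0.0019058  -0.00055037 -0.00010344 -0.00105577 -0.0008276  -0.00069807]
```

Request:
{"fn": "move_arm", "kwargs": {
  "motion": [
    {"x":0,"y":-0.1,"z":0,"yaw":0},
    {"x":0,"y":-0.15,"z":0.05,"yaw":0},
    {"x":0,"y":-0.15,"z":0.05,"yaw":0}
  ]
}}

```text
clock: 22.38
eef_pos: [0.5235, 0.0287, 0.198]
tool_rot: [0.819, 0.573, 0.023, -0.017]
ft_force: [5.9, -1.5, -0.3]
grip_width: 0.0138
grasp_force: 59.8
```

```bash
python3 ang.py
python3 - <<'E'
from h import *
im=bot.camera('wrist'); cv2.imwrite('pics/w8.png',np.hstack([cv2.resize(im,(400,300)),cv2.resize(bot.camera('side')[150:320,180:400],(388,300),interpolation=cv2.INTER_CUBIC)]))
E
```

```text
-0.07106748065641864 t 0.6598929484524008 [ 5.92596652 -1.47675807 -0.26647876] [-0.00200754  0.00037681  0.00129658  0.00038275  0.00025563  0.0006852 ]
```

View pics/w8.png

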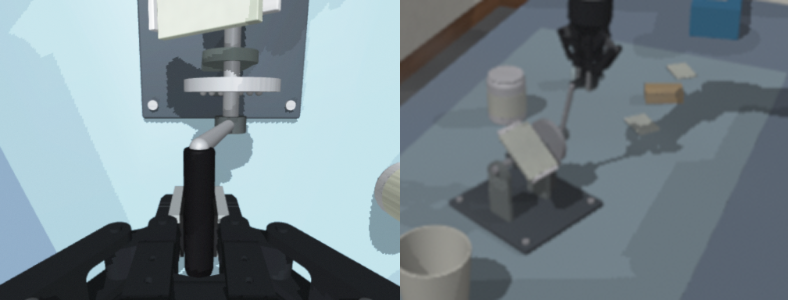

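The picture shows the tray tilted with the panel riding on it, and the handle pinched between the pads. Two geometric estimates give a tilt of 0.656–0.66 rad, which is the third notch. I'll hold briefly and hand in.

Request:
{"fn": "move_arm", "kwargs": {
  "motion": [
    {"x":0,"y":0,"z":0,"yaw":0},
    {"x":0,"y":0,"z":0,"yaw":0},
    {"x":0,"y":0,"z":0,"yaw":0},
    {"x":0,"y":0,"z":0,"yaw":0}
  ]
}}

```text
clock: 22.98
eef_pos: [0.5235, 0.0287, 0.198]
tool_rot: [0.819, 0.573, 0.023, -0.017]
ft_force: [5.4, -0.8, -0.2]
grip_width: 0.0142
grasp_force: 59.8
```

```bash
python3 ang.py; python3 -c "
from h import *
print(bot.job_done())"
```

```text
-0.07105406232425164 t 0.6597667268225529 [ 5.42220488 -0.80080538 -0.15382761] [-0.0012205   0.00069403 -0.00077881  0.00027363  0.00126196  0.00078363]
the job is handed in; nothing more can be done
None
```

I handed the job in at about 23 s with the panel on the tray, released, and the handle held at a measured tilt of about 0.66 rad (third notch); I didn't feel the sharp force rise that marks a seated notch, and no verdict came back.

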